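Clear, open and load the folding beaker drying stand

TASK

Lift the saucepan lid off the folded drying stand and lay it, knob up, on the middle of the orange trivet, then swing the stand's steel bail up and over until it snaps open and stays open. Nest every white beaker on the slab, mouth down as it stands, into one straight stack over the round boss of the stand, each one fully home over the one below. Lower things into place rather than dropping them, and do not shove the baby bottle about.

Things in the scene. Friction and masses are not known exactly. Their poses are not given: they have to be found in the camera images.
- lid_knob (a point): steel saucepan lid, 160 mm in diameter, about 300 g, domed by 18 mm, at first lying flat on the folded bail of the stand. Point: middle of its upright black round knob (28 mm in diameter, 24 mm tall, 13 mm clear above the dome), on the lid's axis, 42 mm above the lid's underside; z up.
- trivet_top (a point): orange silicone trivet, a disc 180 mm in diameter and 8 mm thick, stuck to the slab; this point is the centre of its upper face.
- seat (a point): folding drying stand, fixed: grey base plate 170 x 170 x 12 mm with a white round boss (74 mm wide at foot, 62 at top, 16 high) in the middle, which fits inside a beaker's mouth. Point on the plate's upper face, on the boss's axis; a seated beaker's mouth rests on the plate, its centre 45 mm above this point. x points from the boss to the bail's hinge (away from the robot), y along the hinge, z up.
- bail_hinge (a point): middle of the bail's hinge axis, 65 mm along the stand's x from the seat and 45 mm above the slab; axes as for the seat, hinge axis y. Two grey posts, 54 mm tall, carry it 66 mm either side; a tension spring beside the left post (seen from the robot) gives the snap.
- bail_bar (a point): middle of the free end bar of the stand's folding steel bail: a round bar 10 mm thick, 119 mm long, parallel to the hinge and 130 mm from it, on two side arms 110 mm apart. A thin rung crosses the bail 45 mm from the hinge and, when folded, bars the boss; between rung and bar it is open. Folded, the bar is 45 mm above the slab (33 mm above the base plate).
- bail (a joint): bail angle in rad: 0 folded level over the boss, 1.9 fully open, leaning back behind the boss (bar 168 mm above the slab). Over-centre: pushed back to 0 below about 1.1 rad, above it it snaps on to 1.9 and stays. About 3 N at the bar lifts it. The bar moves up and away from the robot on an arc of 130 mm radius about the hinge.
- bottle_mid (a point): closed clear plastic baby bottle with a white domed cap, 60 mm in diameter and 158 mm tall, standing loose among the beakers; not to be moved. Point on its axis 80 mm above its underside.
- beaker1_mid (a point): white plastic beaker, one of up to six alike, mouth down: a hollow cone 88 mm wide at the mouth (below), 63 mm wide at 56 mm up, wall 4 mm, topped by a narrower closed round foot 50 mm in diameter and 34 mm tall; 90 mm tall in all, 110 g, rim-heavy. Point at its centre, 45 mm above the mouth; z up. May be absent.
- beaker2_mid (a point): another beaker, same as beaker1. The hollow is 56 mm deep, 80 mm wide at the mouth, 55 mm at its flat inner end: a beaker lowered over another comes to rest 34 mm higher, with about 2 mm of sideways play. Point at its centre, 45 mm above the mouth. May be absent.
- beaker3_mid (a point): another beaker, same as beaker1 and beaker2 (point at its centre, 45 mm above the mouth; foot 50 mm in diameter, 34 mm tall, on top). May be absent.
- beaker4_mid (a point): another beaker, same as beaker1 and beaker2 (point at its centre, 45 mm above the mouth; foot 50 mm in diameter, 34 mm tall, on top). May be absent.
- beaker5_mid (a point): another beaker, same as beaker1 and beaker2 (point at its centre, 45 mm above the mouth; foot 50 mm in diameter, 34 mm tall, on top). May be absent.
- beaker6_mid (a point): another beaker, same as beaker1 and beaker2 (point at its centre, 45 mm above the mouth; foot 50 mm in diameter, 34 mm tall, on top). May be absent.
Things that resemble listed ones, but are neither listed nor needed, are in the scene too. Leave any purple look-alike of the part that bears beaker6_mid alone.

How it is judged:
On the way, in this order (a step that is already met when the one before it is completed fails the run):
1. the lid lies released, knob up, on the middle of the trivet (within 30 mm) (horizontal distance between lid_knob and trivet_top below 0.03 m and z of lid_knob in the frame of trivet_top below 0.047 m and angle between lid_knob's own z axis and vertical below 0.1 rad and linear speed of lid below 0.03 m/s and contact force between lid and the fingers below 0.1 N), for 0.2 s.
2. the bail has snapped open (beyond 1.7 rad) and stays (value of joint bail above 1.7 rad and contact force between bail and the fingers below 0.1 N), for 0.2 s.
At the end, for the whole second after the job is handed in: Every beaker present is in one stack on the boss, upright mouth down (within 0.08 rad), within 15 mm of the boss's axis, its height within 6 mm of a fully home place (34 mm a step), at rest; the bail is open beyond 1.7 rad; the lid lies flat, knob up, on the trivet within 30 mm of its centre (horizontal distance between lid_knob and trivet_top below 0.03 m and z of lid_knob in the frame of trivet_top below 0.047 m and angle between lid_knob's own z axis and vertical below 0.1 rad and value of joint bail above 1.7 rad and horizontal distance between each of beaker1_mid, beaker2_mid, beaker3_mid, beaker4_mid, beaker5_mid, beaker6_mid and seat below 0.015 m and angle between each of beaker1_mid, beaker2_mid, beaker3_mid, beaker4_mid, beaker5_mid, beaker6_mid's own z axis and vertical below 0.08 rad and linear speed of each of beaker1, beaker2, beaker3, beaker4, beaker5, beaker6 below 0.03 m/s and (z of beaker1_mid in the frame of seat between 0.039 and 0.051 m or z of beaker1_mid in the frame of seat between 0.073 and 0.085 m or z of beaker1_mid in the frame of seat between 0.107 and 0.119 m or z of beaker1_mid in the frame of seat between 0.141 and 0.153 m or z of beaker1_mid in the frame of seat between 0.175 and 0.187 m or z of beaker1_mid in the frame of seat between 0.209 and 0.221 m) and (z of beaker2_mid in the frame of seat between 0.039 and 0.051 m or z of beaker2_mid in the frame of seat between 0.073 and 0.085 m or z of beaker2_mid in the frame of seat between 0.107 and 0.119 m or z of beaker2_mid in the frame of seat between 0.141 and 0.153 m or z of beaker2_mid in the frame of seat between 0.175 and 0.187 m or z of beaker2_mid in the frame of seat between 0.209 and 0.221 m) and (z of beaker3_mid in the frame of seat between 0.039 and 0.051 m or z of beaker3_mid in the frame of seat between 0.073 and 0.085 m or z of beaker3_mid in the frame of seat between 0.107 and 0.119 m or z of beaker3_mid in the frame of seat between 0.141 and 0.153 m or z of beaker3_mid in the frame of seat between 0.175 and 0.187 m or z of beaker3_mid in the frame of seat between 0.209 and 0.221 m) and (z of beaker4_mid in the frame of seat between 0.039 and 0.051 m or z of beaker4_mid in the frame of seat between 0.073 and 0.085 m or z of beaker4_mid in the frame of seat between 0.107 and 0.119 m or z of beaker4_mid in the frame of seat between 0.141 and 0.153 m or z of beaker4_mid in the frame of seat between 0.175 and 0.187 m or z of beaker4_mid in the frame of seat between 0.209 and 0.221 m) and (z of beaker5_mid in the frame of seat between 0.039 and 0.051 m or z of beaker5_mid in the frame of seat between 0.073 and 0.085 m or z of beaker5_mid in the frame of seat between 0.107 and 0.119 m or z of beaker5_mid in the frame of seat between 0.141 and 0.153 m or z of beaker5_mid in the frame of seat between 0.175 and 0.187 m or z of beaker5_mid in the frame of seat between 0.209 and 0.221 m) and (z of beaker6_mid in the frame of seat between 0.039 and 0.051 m or z of beaker6_mid in the frame of seat between 0.073 and 0.085 m or z of beaker6_mid in the frame of seat between 0.107 and 0.119 m or z of beaker6_mid in the frame of seat between 0.141 and 0.153 m or z of beaker6_mid in the frame of seat between 0.175 and 0.187 m or z of beaker6_mid in the frame of seat between 0.209 and 0.221 m)); the robot touches nothing.
It fails at once if the baby bottle is shoved more than 30 mm or knocked over (distance of bottle_mid from where it was at the start of the episode above 0.03 m or angle between bottle_mid's own z axis and vertical above 0.5 rad).
It fails at once if a beaker is dropped on to the stand or the stack (falls at over 0.9 m/s: from more than about 4 cm) instead of being lowered ((linear speed of beaker1 above 0.9 m/s and contact force between beaker1 and the fingers below 0.1 N and horizontal distance between beaker1_mid and seat below 0.05 m) or (linear speed of beaker2 above 0.9 m/s and contact force between beaker2 and the fingers below 0.1 N and horizontal distance between beaker2_mid and seat below 0.05 m) or (linear speed of beaker3 above 0.9 m/s and contact force between beaker3 and the fingers below 0.1 N and horizontal distance between beaker3_mid and seat below 0.05 m) or (linear speed of beaker4 above 0.9 m/s and contact force between beaker4 and the fingers below 0.1 N and horizontal distance between beaker4_mid and seat below 0.05 m) or (linear speed of beaker5 above 0.9 m/s and contact force between beaker5 and the fingers below 0.1 N and horizontal distance between beaker5_mid and seat below 0.05 m) or (linear speed of beaker6 above 0.9 m/s and contact force between beaker6 and the fingers below 0.1 N and horizontal distance between beaker6_mid and seat below 0.05 m)).
It fails at once if the lid is dropped on to the trivet (falls at over 0.9 m/s) (linear speed of lid above 0.9 m/s and contact force between lid and the fingers below 0.1 N and horizontal distance between lid_knob and trivet_top below 0.05 m).
Of beaker1, beaker2, beaker3, beaker4, beaker5, beaker6 only 4 to 6 are there at a start; the rules pass over those that are not, and their reading is None.
At some moment in a run one of beaker1, beaker2, beaker3, beaker4, beaker5, beaker6 may be knocked a few centimetres aside while the robot is not near it.
It also fails if it takes over 208 s, if anything falls off the work surface, if the arm or the gripper's body presses on something with over 40 N, if the wrist force passes 120 N, or if a joint passes its speed limit or range.

ROBOT

A 7-joint arm with a two-finger parallel gripper is mounted at the origin on the work surface. World frame = base frame: x ahead of the robot, y to its left, z up, the work surface at z = 0. Lengths are in m, angles in rad, forces in N, time in s.
With the tool pointing down it reaches from about 0.425 to 0.95 m from the base axis. Payload 4.7 kg.
Tool frame: the origin (TCP) lies between the finger pads; the fingertips stand 25 mm ahead of it and the grasp point (between the pads) lies 6 mm ahead of it; z points along the fingers, y is the line along which they close (so a half turn about z gives the same grasp; the last joint's range is limited). The gripper opens to 85 mm and grips with 20 to 120 N. Pads are 22 mm wide; open, the fingers measure 114 mm over their backs; the gripper's body (76 mm by 85 mm) begins 54 mm behind the grasp point. The pads swing forward as they close: fully open they stand 13 mm farther back than shut.
Start: joints at [1.259, 0.469, -0.049, 1.532, 0.024, 1.141, -0.082], TCP at [0.188, -0.648, 0.256] pointing down, gripper open.
Joint ranges: [-2.59, 2.59], [-0.33, 1.99], [-1.39, 1.29], [0.1, 2.45], [-1.04, 4.18], [0.21, 1.99], [-2.66, 2.66]. Speed limits (rad/s): [2.57, 2.57, 3.14, 3.14, 3.14, 3.14, 3.14].

INTERFACE

Orientations are given as a 3x3 rotation matrix whose columns are the frame's x, y, z axes.
In Python, from rig import * gives the robot as it stands. Calls block until the motion is done:
- movep(position, orientation): joint-space move of the TCP to a pose.
- move_l(position, attitude=None, feed=0.15, until_force=None): straight line of the TCP; attitude=None keeps the orientation; feed is the mean speed in m/s. With until_force (N) it stops when the force on the tool has changed by that much, and returns True; else False.
- move_joints(angles): joint-space move.
- command_gripper(opening, newtons=None): finger opening in m; newtons is the grip in N (None keeps the last); returns when the fingers have stopped.
- sleep(seconds).
- inverse_kinematics(position, orientation): joint angles nearest the present ones, or None.
- sense(): the state.
- camera(name): name is "scene" or "side" or "wrist"; returns (picture, depth): 400x640x3 uint8, red, green, blue; 400x640 float32, m along the optical axis (not along the pixel's ray), 0 where there is no reading.
- camera_params(name): a dict with "K" (3x3 intrinsics, pixels), "position" and "rotation" of the camera in the world; the wrist camera has in their place "tool_from_camera" (4x4, takes a point from camera to tool coordinates, whose origin is the TCP and whose axes are the flange's). Camera axes: x right, y down, z forward; pixel columns grow to the right and rows downward; lengths in m; the calibration is good to about 2 mm. A picture is of the moment at which its call begins: read the wrist's pose just before it. camera_params takes no time and is no camera call.
A pose or a line that the arm cannot do raises Unreachable and nothing moves.
- finish_job(): hands the job in; it is judged then, once.
The state is a dict: "time_s": time; "joint_pos": joint angles; "qd": joint speeds; "joint_efforts": joint torques, N m; "position": TCP position; "tcp_rot": TCP orientation; "wrist_force": force on the tool from outside, world axes, zero at the start; "ft_torque": the same for the moment, N m; "finger_gap": finger opening in m; "gripper_force": force on a finger pad.
Only numpy, scipy, OpenCV 4.12 (cv2) and the standard library are available. Lean on these libraries where they do the work, as an engineer would, in place of code of your own. Each camera call takes 0.05 s, during which the arm holds its last target. There are 200 camera calls.

## Working session

There is one attempt and no reset: what is moved stays moved. The work goes in short steps, each a Python script; the robot and the scene stay as the last script left them, time stands still between calls to the robot, and variables do not carry over. Pictures are saved under pics/ and viewed, at most 14 in all, crops included, and the job is handed in when it is done.

```bash
mkdir -p pics; cat > h.py <<'E'
from rig import *
import numpy as np, cv2
def snap(n,f):
    s=sense(); im,d=camera(n); cv2.imwrite(f'pics/{f}.png',im[:,:,::-1]); np.savez(f'pics/{f}.npz',im=im,d=d,p=s['position'],R=s['tcp_rot']); return im,d,s
def cloud(n,d,s=None):
    c=camera_params(n); K=np.array(c['K']); v,u=np.indices(d.shape)
    P=np.stack([(u-K[0,2])/K[0,0]*d,(v-K[1,2])/K[1,1]*d,d],-1)
    if n=='wrist':
        T=np.array(c['tool_from_camera']); P=P@T[:3,:3].T+T[:3,3]
        return P@np.array(s['tcp_rot']).T+np.array(s['position'])
    return P@np.array(c['rotation']).T+np.array(c['position'])
E
python3 - <<'E'
from h import *
for n in('scene','side'):
    snap(n,n+'0'); c=camera_params(n); print(n,c['position'],np.round(c['rotation'],3).tolist(),c['K'])
print(camera_params('wrist'))
s=sense();print(s['tcp_rot'],s['finger_gap'],s['time_s'])
E
```

```text
scene [1.4614196  0.07816634 0.70690565] [[-0.081, 0.594, -0.8], [0.997, 0.048, -0.066], [-0.001, -0.803, -0.596]] [[362.44611953   0.         313.58152631]
 [  0.         362.44611953 195.44589439]
 [  0.           0.           1.        ]]
side [ 0.43037071 -0.94694831  0.71406873] [[0.985, -0.089, 0.147], [-0.172, -0.536, 0.826], [0.006, -0.839, -0.544]] [[376.96317694   0.         310.45614156]
 [  0.         376.96317694 196.62652841]
 [  0.           0.           1.        ]]
{'K': array([[360.69680189,   0.        , 318.75050153],
       [  0.        , 360.69680189, 192.95594286],
       [  0.        ,   0.        ,   1.        ]]), 'tool_from_camera': array([[ 4.04345607e-04, -9.55424034e-01, -2.95236773e-01,
         7.45087248e-02],
       [ 9.99999918e-01,  3.93038314e-04,  9.76413679e-05,
        -4.92302277e-04],
       [ 2.27504536e-05, -2.95236788e-01,  9.55424114e-01,
        -1.17637964e-01],
       [ 0.00000000e+00,  0.00000000e+00,  0.00000000e+00,
         1.00000000e+00]])}
[[ 9.60268768e-01  2.79076244e-01 -5.85750923e-04]
 [ 2.79076848e-01 -9.60267198e-01  1.73820989e-03]
 [-7.73843085e-05 -1.83261820e-03 -9.99998318e-01]] 0.08519939182977043 0.1
```

View pics/scene0.png

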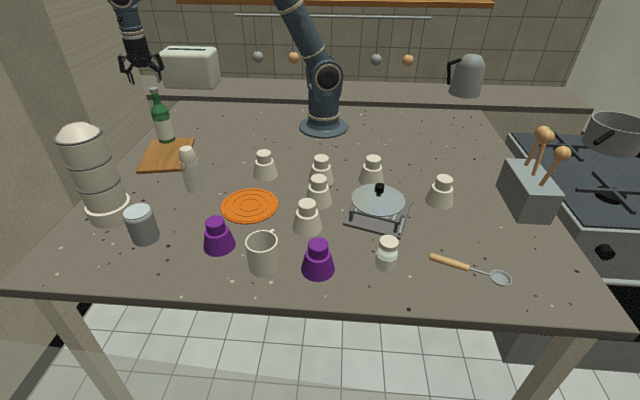

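View pics/side0.png

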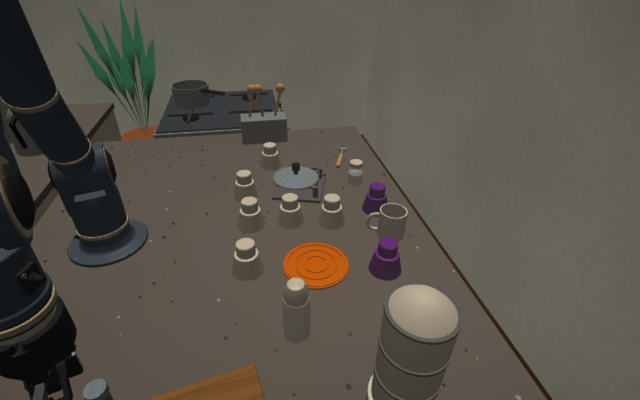

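The scene view shows six white beakers at (264,165), (321,170), (319,190), (308,217), (372,170) and (441,190). The lid knob is at (380,188) and the trivet at (250,205). The bottle is at (190,168). The small jar at (388,253) and the purple cones are decoys.

```bash
cat > det.py <<'E'
from h import *
for n,t in(('scene','scene0'),('side','side0')):
    z=np.load(f'pics/{t}.npz'); P=cloud(n,z['d']); im=z['im'].astype(int)
    ok=(z['d']>0)&(P[...,0]>.2)&(P[...,0]<1.2)&(abs(P[...,1])<.8)
    m=ok&(P[...,2]>.082)&(P[...,2]<.1)
    k,l,st,c=cv2.connectedComponentsWithStats(m.astype(np.uint8))
    for i in range(1,k):
        if st[i,4]>15:
            q=P[l==i]; print(n,'top',c[i].round(),st[i,4],((q.min(0)+q.max(0))/2)[:2].round(3),np.ptp(q,axis=0).round(3),np.median(q,0).round(3),np.median(im[l==i],0))
    r,g,b=im[...,0],im[...,1],im[...,2]
    o=ok&(r>160)&(g<130)&(b<60)&(abs(P[...,2])<.03)&(P[...,0]>.4)
    q=P[o]; print(n,'trivet',((q.min(0)+q.max(0))/2).round(3),np.ptp(q,axis=0).round(3),np.median(q[:,2]))
    kn=ok&(im.sum(2)<110)&(P[...,0]>.5)&(P[...,2]>.07)&(P[...,2]<.12)&(P[...,0]<.95); q=P[kn]; print(n,'knob',np.median(q,0).round(3),q.min(0),q.max(0),len(q))
    B=ok&(P[...,2]>.13)&(P[...,2]<.175)
    k,l,st,c=cv2.connectedComponentsWithStats(B.astype(np.uint8))
    for i in range(1,k):
        if st[i,4]>30: q=P[l==i]; print(n,'tall',c[i].round(),((q.min(0)+q.max(0))/2).round(3),np.ptp(q,axis=0).round(3))
E
python3 det.py
```

```text
scene top [162. 125.] 70 [ 0.22  -0.615] [0.038 0.058 0.018] [ 0.229 -0.606  0.09 ] [133.5 130.5 115. ]
scene top [263. 153.] 107 [ 0.401 -0.183] [0.05 0.05 0.01] [ 0.404 -0.181  0.088] [219. 213. 191.]
scene top [321. 158.] 110 [0.417 0.018] [0.053 0.047 0.01 ] [0.422 0.018 0.088] [219. 213. 192.]
scene top [373. 159.] 108 [0.402 0.19 ] [0.055 0.047 0.009] [0.41  0.19  0.088] [219. 213. 192.]
scene top [530. 190.] 370 [0.505 0.656] [0.2   0.1   0.018] [0.598 0.612 0.091] [71.5 72.  66.5]
scene top [190. 168.] 101 [ 0.511 -0.401] [0.04  0.056 0.018] [ 0.523 -0.391  0.092] [124. 121. 111.]
scene top [318. 179.] 139 [0.54  0.017] [0.053 0.047 0.01 ] [0.545 0.017 0.088] [218. 213. 191.]
scene top [444. 179.] 136 [0.507 0.401] [0.054 0.048 0.008] [0.513 0.4   0.088] [218. 213. 191.]
scene top [104. 199.] 227 [ 0.675 -0.593] [0.087 0.09  0.018] [ 0.704 -0.57   0.091] [123. 119. 103.]
scene top [379. 190.] 45 [0.59  0.197] [0.017 0.025 0.018] [0.593 0.195 0.089] [16. 16. 15.]
scene top [306. 204.] 177 [ 0.667 -0.007] [0.048 0.048 0.01 ] [ 0.671 -0.006  0.089] [219. 213. 192.]
scene top [13
[... 2021 characters left out ...]
top [388. 244.] 221 [ 0.758 -0.246] [0.047 0.049 0.01 ] [ 0.758 -0.248  0.089] [101.  48. 116.]
side top [245. 244.] 222 [ 0.396 -0.187] [0.048 0.047 0.01 ] [ 0.396 -0.189  0.089] [188. 173. 149.]
side top [296. 312.] 187 [ 0.497 -0.419] [0.059 0.036 0.018] [ 0.493 -0.43   0.092] [81. 75. 67.]
side top [377. 390.] 84 [ 0.609 -0.608] [0.009 0.052 0.017] [ 0.606 -0.616  0.091] [69. 64. 55.]
side trivet [ 0.578 -0.201  0.006] [0.176 0.177 0.01 ] 0.006017543920240898
side knob [0.578 0.185 0.093] [0.56887168 0.17652731 0.07353794] [0.58859108 0.19726014 0.10301358] 37
side tall [295. 289.] [ 0.497 -0.409  0.144] [0.051 0.044 0.028]
side tall [406. 384.] [ 0.652 -0.621  0.152] [0.096 0.081 0.045]
```

```bash
cat >> h.py <<'E'
def down(yaw=0,tilt=0,az=0):
    "tool down, x axis at yaw; then tilted so the body leans by tilt toward azimuth az"
    c,s=np.cos(yaw),np.sin(yaw); R=np.array([[c,s,0],[s,-c,0],[0,0,-1.]])
    ax=np.array([-np.sin(az),np.cos(az),0])*tilt
    return cv2.Rodrigues(ax)[0]@R
E
python3 - <<'E'
from h import *
z=np.load('pics/scene0.npz')['im']
cv2.imwrite('pics/c1.png',cv2.resize(z[150:290,290:460,::-1],None,fx=4,fy=4,interpolation=cv2.INTER_CUBIC))
R=down(0)
movep([0.50,0.19,0.32],R)
im,d,s=snap('wrist','w1'); P=cloud('wrist',d,s)
m=(P[...,2]>.098)&(P[...,2]<.112)&(abs(P[...,0]-.583)<.05)&(abs(P[...,1]-.19)<.05); q=P[m]
print(q.min(0),q.max(0),len(q),q.mean(0)); print(sense()['time_s'],s['position'])
for b in [(.400,-.184),(.417,.017),(.401,.188)]:
  print(b,[(t,inverse_kinematics([*b,.09],down(0,t,np.pi+np.arctan2(b[1],b[0]))) is not None) for t in(0,.1,.2)],
   [(y,inverse_kinematics([*b,.09],down(y)) is not None) for y in (-1.5,-.7,.7,1.5)])
E
```

```text
[0.56662814 0.18643369 0.10029975] [0.59364626 0.21302233 0.10740255] 791 [0.58035162 0.1994681  0.10433868]
3.2917 [0.50040978 0.18923978 0.31982549]
(0.4, -0.184) [(0, True), (0.1, True), (0.2, True)] [(-1.5, True), (-0.7, True), (0.7, True), (1.5, True)]
(0.417, 0.017) [(0, True), (0.1, True), (0.2, True)] [(-1.5, True), (-0.7, True), (0.7, True), (1.5, True)]
(0.401, 0.188) [(0, True), (0.1, True), (0.2, True)] [(-1.5, True), (-0.7, True), (0.7, True), (1.5, True)]
```

View pics/c1.png

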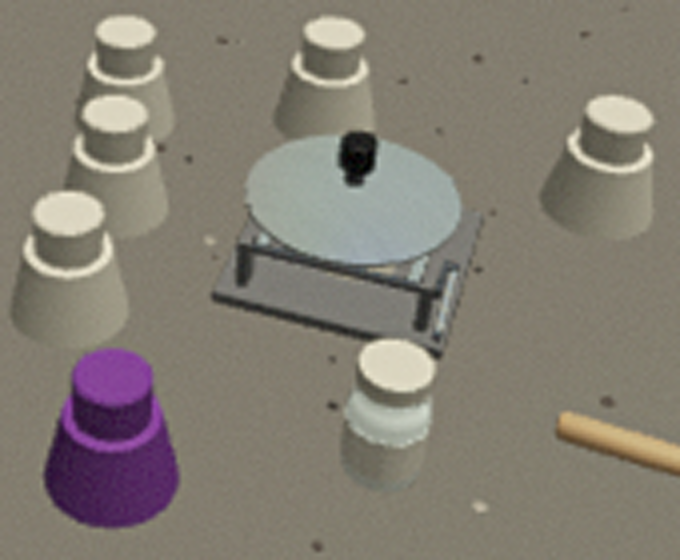

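View pics/w1.png

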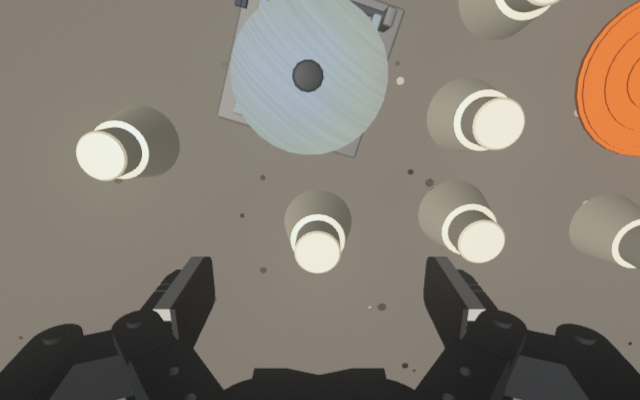

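All six beakers and the decoy jar are confirmed. The knob is at wrist pixel (308,75). Next I'll pick up the lid.

```bash
python3 - <<'E'
from h import *
R=down(0)
movep([0.580,0.198,0.20],R)
print(move_l([0.580,0.198,0.117],feed=.08,until_force=6), sense()['position'])
command_gripper(0.0,50); s=sense(); print(s['finger_gap'],s['gripper_force'])
move_l([0.580,0.198,0.26],feed=.12); s=sense(); print(s['finger_gap'],s['gripper_force'],s['wrist_force'])
move_l([0.580,-0.198,0.26],feed=.22)
move_l([0.580,-0.198,0.10],feed=.12)
print(move_l([0.580,-0.198,0.068],feed=.03,until_force=4), sense()['position'])
s=sense(); print(s['finger_gap'],s['wrist_force'],s['time_s'])
E
```

```text
False [0.58037247 0.19832634 0.11759582]
0.02543522675616369 48.9961051940918
0.02576084652374436 49.31728720664978 [-0.5395647   0.23600397 -3.18055612]
True [ 0.57972444 -0.19799763  0.07585303]
0.02583383276380707 [-0.46112482  0.06759706  4.93997728] 11.25
```

```bash
python3 - <<'E'
from h import *
R=down(0)
command_gripper(0.06); move_l([0.58,-0.198,0.30],feed=.2)
movep([0.50,0.17,0.36],R); sleep(.2)
im,d,s=snap('wrist','w2'); snap('scene','s2')
P=cloud('wrist',d,s)
m=((P[...,2]>.007)&(P[...,2]<.018)&(abs(P[...,0]-.58)<.14)&(abs(P[...,1]-.19)<.14)).astype(np.uint8)
q=P[m>0]; 
m=cv2.morphologyEx(m,cv2.MORPH_OPEN,np.ones((3,3)));q=P[m>0]
print('plate',cv2.minAreaRect((q[:,:2]*1000).astype(np.float32)),len(q))
def show(a,lo,hi):
    m=((P[...,2]>lo)&(P[...,2]<hi)&(abs(P[...,0]-.58)<.13)&(abs(P[...,1]-.19)<.11)).astype(np.uint8)
    k,l,st,c=cv2.connectedComponentsWithStats(m)
    for i in range(1,k):
        if st[i,4]>12:
            q=P[l==i]; print(a,c[i].round(),st[i,4],cv2.minAreaRect((q[:,:2]*1000).astype(np.float32)),q[:,2].mean().round(4))
show('boss',.025,.033); show('bail',.043,.06)
im,d=im,d
for lo,hi in((.083,.1),):
    m=((P[...,2]>lo)&(P[...,2]<hi)&(P[...,0]<.75)).astype(np.uint8)
    k,l,st,c=cv2.connectedComponentsWithStats(m)
    for i in range(1,k):
        if st[i,4]>200: q=P[l==i]; print('beaker',c[i].round(),cv2.minEnclosingCircle((q[:,:2]*1000).astype(np.float32)))
print(sense()['time_s'])
cv2.imwrite('pics/c2.png',cv2.resize(im[0:200,150:460,::-1],None,fx=2.5,fy=2.5))
E
```

```text
plate ((570.9393920898438, 190.39971923828125), (235.5322723388672, 235.88011169433594), 30.352489471435547) 12205
boss [296.  41.] 119 ((620.773193359375, 194.5003662109375), (34.058349609375, 6.304012775421143), 72.78547668457031) 0.0274
boss [289.  69.] 1937 ((585.7861328125, 205.45497131347656), (63.513946533203125, 47.937156677246094), 72.36323547363281) 0.0278
bail [230.   7.] 146 ((652.61572265625, 264.6582946777344), (11.987100601196289, 14.44254207611084), 77.02852630615234) 0.0474
bail [293.  63.] 4237 ((593.3074340820312, 197.30482482910156), (130.5430145263672, 143.78053283691406), 72.85542297363281) 0.0489
beaker [497.   5.] ((649.81005859375, -4.999530792236328), 21.297374725341797)
beaker [461. 119.] ((536.2003784179688, 17.833559036254883), 25.30986976623535)
beaker [105. 148.] ((505.6985778808594, 402.7841796875), 25.3586483001709)
beaker [448. 225.] ((413.8495788574219, 18.06572151184082), 25.323307037353516)
beaker [300. 235.] ((401.58197021484375, 191.26454162597656), 25.20442008972168)
beaker [615. 239.] ((395.91656494140625, -180.12461853027344), 25.86824607849121)
14.675
```

View pics/c2.png

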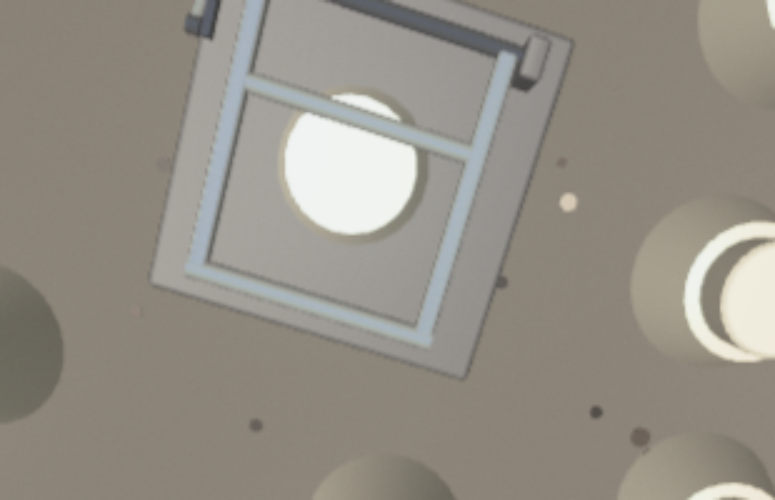

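View pics/s2.png

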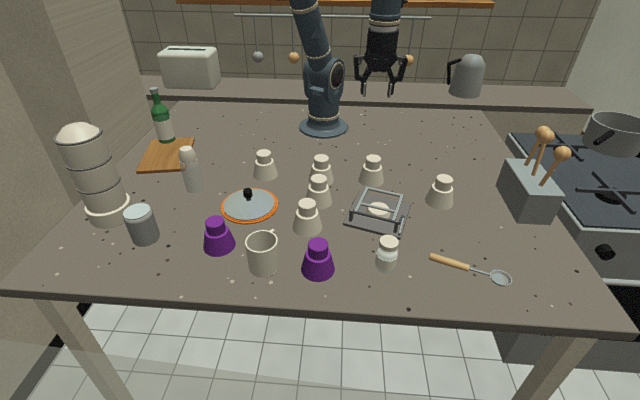

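The lid lies centred on the trivet at scene pixel (250,203). In the full wrist picture the boss centre is about (290.4,66) and the bar's middle is about (273.6,121). The stand's yaw is about -17°. Next I'll open the bail.

```bash
python3 - <<'E'
from h import *
z=np.load('pics/w2.npz'); c=camera_params('wrist'); K=np.array(c['K']); T=c['tool_from_camera']
def ray(u,v,h):
    d=z['R']@T[:3,:3]@np.linalg.inv(K)@[u,v,1]; o=z['R']@T[:3,3]+z['p']; return o+d*(h-o[2])/d[2]
boss=ray(290.4,66,.028); bar=ray(273.6,121,.048); psi=np.deg2rad(-17.14); ex=np.array([np.cos(psi),np.sin(psi),0])
print(boss,bar,'bar->boss',(boss-bar)@ex,'seat from bar',bar+.065*ex)
seat=(boss+bar+.065*ex)/2; seat[2]=.012; np.save('seat.npy',seat); print(seat)
hinge=seat+.065*ex; hinge[2]=.045
def tcp(a): return hinge+.130*(-np.cos(a)*ex+np.sin(a)*np.array([0,0,1]))+[0,0,.011]
R=down(psi+np.pi/2); s=sense(); print(s['joint_pos'])
for r in(R,down(psi-np.pi/2)):
    print([np.round(inverse_kinematics(tcp(a),r),2) for a in(0,1,1.9)])
movep(tcp(0)+[0,0,.1],R); command_gripper(.032)
print(move_l(tcp(0),feed=.08,until_force=5),sense()['position'])
command_gripper(0,30); s=sense(); print(s['finger_gap'],s['gripper_force'],s['wrist_force'],s['time_s'])
E
```

```text
[0.59226457 0.20225077 0.028     ] [0.53061805 0.2220054  0.048     ] bar->boss 0.06473048931721659 seat from bar [0.59273124 0.20284941 0.048     ]
[0.5924979  0.20255009 0.012     ]
[ 0.52642956  0.35220996 -1.18913227  1.69103826  0.33577813  1.32842009
 -2.29599254]
[array([ 0.28,  0.86, -1.09,  1.9 ,  0.92,  1.  , -1.54]), array([ 0.38,  0.83, -1.24,  1.71,  0.83,  1.23, -1.37]), array([ 0.36,  0.94, -1.23,  1.46,  0.88,  1.37, -1.21])]
[array([ 0.32,  0.93, -1.19,  1.89,  1.  ,  1.08,  1.55]), array([ 0.35,  0.79, -1.18,  1.71,  0.78,  1.19,  1.8 ]), array([ 0.35,  0.91, -1.18,  1.46,  0.85,  1.34,  1.95])]
False [0.53068213 0.22194334 0.0565408 ]
0.008399908536686288 29.27159160375595 [2.64016897 0.10930593 1.65377955] 17.6417
```

```bash
python3 - <<'E'
from h import *
psi=np.deg2rad(-17.14); ex=np.array([np.cos(psi),np.sin(psi),0]); hinge=np.load('seat.npy')+.065*ex; hinge[2]=.045
def tcp(a): return hinge+.130*(-np.cos(a)*ex+np.sin(a)*np.array([0,0,1]))+[0,0,.011]
for a in np.linspace(0,1.85,16)[1:]:
    move_l(tcp(a),feed=.1); s=sense(); print(round(a,2),np.round(s['wrist_force'],1),round(s['finger_gap'],4))
command_gripper(.04); p=tcp(1.85); move_l(p+[0,0,.12],feed=.2); sleep(.4)
movep([.48,.22,.40],down(0)); snap('wrist','w3'); snap('scene','s3'); print(sense()['time_s'])
E
```

```text
0.12 [ 4.6  0.8 -3.6] 0.0089
0.25 [ 5.8  1.5 -4.8] 0.0084
0.37 [ 4.8  2.1 -5.3] 0.0088
0.49 [ 2.8  2.1 -4.5] 0.0085
0.62 [-0.   1.9 -2.7] 0.0084
0.74 [-4.8  1.2  0.9] 0.0083
0.86 [-7.4  0.9  4.8] 0.0081
0.99 [-9.7 -0.2  9.7] 0.0087
1.11 [-8.3 -1.7 13.7] 0.0088
1.23 [-7.2 -1.8 13.9] 0.009
1.36 [-3.4 -2.1 12.3] 0.0087
1.48 [ 0.1 -1.1  8.6] 0.0084
1.6 [ 1.8 -0.6  6.5] 0.0084
1.73 [ 0.7 -0.8  5.7] 0.0087
1.85 [3.4 0.3 4.7] 0.0084
25.0667
```

View pics/s3.png

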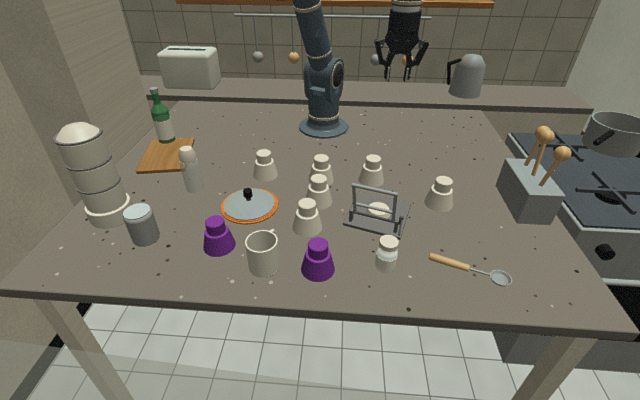

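The bail stands up in the scene view at (373,190). I'll confirm its height from depth, refine the boss position, then pick the first beaker.

```bash
cat >> h.py <<'E'
PSI=np.deg2rad(-17.14); RP=down(PSI+np.pi/2)
def look(b):
    "hover over b, return refined foot-top centre"
    movep([b[0],b[1],.30],RP); sleep(.15)
    s=sense(); im,d=camera('wrist'); P=cloud('wrist',d,s)
    m=((P[...,2]>.082)&(P[...,2]<.1)&(np.hypot(P[...,0]-b[0],P[...,1]-b[1])<.09)&(im.min(2)>90)).astype(np.uint8)
    k,l,st,c=cv2.connectedComponentsWithStats(m); i=1+np.argmax(st[1:,4])
    (x,y),r=cv2.minEnclosingCircle((P[l==i][:,:2]*1000).astype(np.float32))
    print('seen',k-1,st[i,4],round(x),round(y),round(r,1)); assert 22<r<28 
    return np.array([x,y])/1000
def pick(b):
    command_gripper(.075); x=look(b)
    move_l([*x,.30],feed=.3); move_l([*x,.12],feed=.2)
    print('blocked',move_l([*x,.088],feed=.06,until_force=4))
    command_gripper(0,30); s=sense(); print('gap',s['finger_gap'],s['gripper_force'])
    return x
def place(k):
    q=np.load('seat.npy'); h=max(.30,.012+.09+.034*(k-1)+.088+.04)
    p=sense()['position']; move_l([p[0],p[1],h],feed=.25)
    move_l([q[0],q[1],h],feed=.25); t=.012+.034*k+.088
    move_l([q[0],q[1],t+.07],feed=.2)
    r=move_l([q[0],q[1],t-.004],feed=.05,until_force=3); s=sense()
    print('touch',r,s['position'][2]-t,s['wrist_force'].round(1) if hasattr(s['wrist_force'],'round') else s['wrist_force'],s['time_s'])
def release(k):
    command_gripper(.068); p=sense()['position']; move_l([p[0],p[1],p[2]+.08],feed=.15); print('t',sense()['time_s'])
E
python3 - <<'E'
from h import *
q=np.load('seat.npy')
z=np.load('pics/s3.npz'); P=cloud('scene',z['d']); m=(np.hypot(P[...,0]-q[0],P[...,1]-q[1])<.17)&(P[...,2]>.12)&(P[...,2]<.3); w=P[m]; print('bar z',w[:,2].max(),len(w),w.mean(0))
z=np.load('pics/w3.npz'); P=cloud('wrist',z['d'],dict(tcp_rot=z['R'],position=z['p']))
m=(np.hypot(P[...,0]-q[0],P[...,1]-q[1])<.05)&(P[...,2]>.023)&(P[...,2]<.035)&(z['im'].min(2)>200); w=P[m]; print(len(w),cv2.minEnclosingCircle((w[:,:2]*1000).astype(np.float32)),q)
pick((.505,.403)); place(0)
snap('scene','s4'); snap('side','d4')
E
```

```text
bar z 0.17357391921307952 258 [0.69833902 0.17216851 0.16095409]
2005 ((592.7257080078125, 203.0847930908203), 31.181264877319336) [0.5924979  0.20255009 0.012     ]
seen 1 2192 516 400 25.1
blocked False
gap 0.04902335781172247 32.48350381851196
touch True 0.0004104081343589555 [ 0.6 -0.9  4.6] 32.9417
```

```bash
python3 - <<'E'
from h import *
release(0)
pick((.402,.191)); place(1); release(1)
z=snap('scene','s5')
E
```

```text
t 34.05
seen 1 2218 401 192 25.2
blocked False
gap 0.04920597433820577 32.297465801239014
touch True 0.0003080504400341799 [-0.8  0.3  4.8] 41.5333
t 42.5417
```

View pics/s5.png

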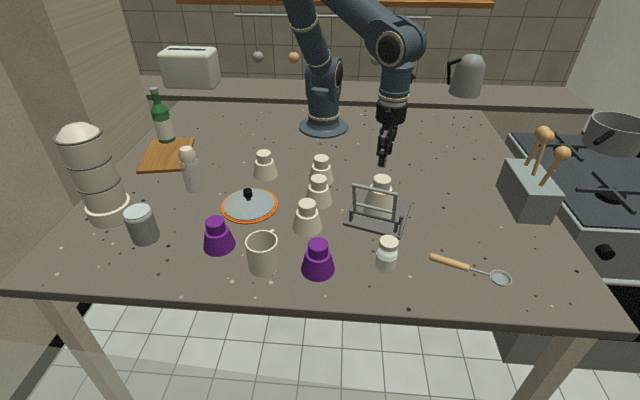

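Two beakers are nested on the boss at scene pixel (381,195), and the bail is still open. The other four follow.

```bash
python3 - <<'E'
from h import *
for k,b in((2,(.415,.018)),(3,(.538,.018)),(4,(.666,-.006)),(5,(.398,-.181))):
    pick(b); place(k)
    s=sense(); t=.1+.034*k
    if abs(s['position'][2]-t)>.004: print('CHECK'); break
    release(k)
snap('scene','s6'); snap('side','d6')
a=cv2.imread('pics/s6.png'); b=cv2.imread('pics/d6.png')
cv2.imwrite('pics/v6.png',np.vstack([cv2.resize(a[60:300,200:500],None,fx=1.25,fy=1.25),cv2.resize(b[20:260,150:450],None,fx=1.25,fy=1.25)]))
E
```

```text
seen 1 2193 413 18 25.1
blocked False
gap 0.04919441056985736 32.339744567871094
touch True 0.00026583805438043506 [-0.2 -0.1  4.9] 50.3167
t 51.325
seen 1 2205 536 18 25.1
blocked False
gap 0.04937577675960713 32.49560236930847
touch True 0.0002834342156040337 [-0.3  0.3  4.8] 58.3833
t 59.3917
seen 1 2187 663 -6 25.2
blocked False
gap 0.04899987319942992 32.55257785320282
touch True 0.0002885133454852695 [-1.2 -0.   4.5] 66.7583
t 67.7667
seen 1 2198 395 -181 25.1
blocked False
gap 0.04951658075169481 32.46633052825928
touch True 0.0002035005214983121 [-0.3 -0.1  4.4] 76.8083
t 77.8167
```

View pics/v6.png

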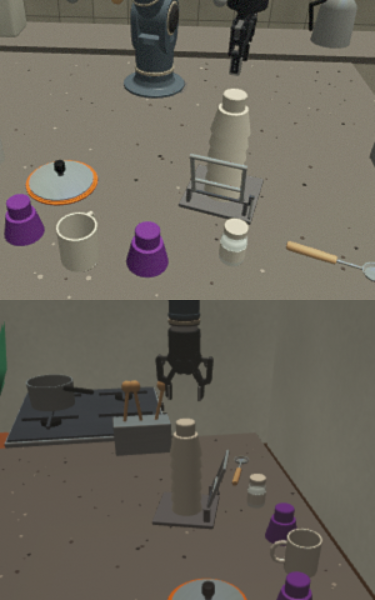

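Both views show all six beakers in one straight stack. The bail is open, the lid is on the trivet and the robot is clear, so I'm handing in.

```bash
python3 -c "
from h import *
print(finish_job())"
```

```text
the job is handed in; nothing more can be done
None
```

I handed the job in at about 78 s of the allowed 208 s: the lid is on the trivet, the bail has snapped open and stayed open, and all six white beakers are fully nested on the boss; the hand-in call gave no verdict.

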